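Load a cheese crate and push it up the display ramp behind its lip

TASK

Set the flat-topped cheese brick gently down in the open wooden crate that waits at the foot of the display ramp. Then push the crate, cheese and all, up the ramp, without lifting or gripping it and with a light, steady push, until its back edge drops behind the lip and it lies flat on the ramp; do not ram it against the clear guard just behind it. Leave the other goods where they stand.

Things in the scene. Friction and masses are not known exactly. Their poses are not given: they have to be found in the camera images.
- block_center (a point): Centre (30 mm over the underside) of the cheese brick to load: pale yellow block, flat top, 75 mm (its x) by 45 mm (its y) by 60 mm high, about 0.2 kg, loose, upright on the table left or right of the ramp. The only flat-topped rectangular one of three loose cheeses of like colour and size.
- block: The same cheese brick; origin at the centre of its underside.
- crate: Loose low open wooden crate, 110 mm (its x) by 150 mm (its y) by 45 mm high outside, walls and floor 8 mm thick, about 0.35 kg (mass and friction vary). Origin: centre of its underside; +x faces the ramp. It starts flat on the table just before the ramp, up to 15 mm off the ramp's centre line and turned up to 0.15 rad from it.
- crate_back (a point): Middle of the lower edge of the crate's back wall (-x side, nearest the robot), 55 mm behind the crate's origin. Push on this wall, a flat face 45 mm high. It rises 9 mm over the lip: let the fingers rise with it. Friction on the fingers may hold the edge up beyond the lip until they ease back. Pushing takes 3 to 12 N; over 22 N on the crate is too much.
- ramp: Fixed wooden ramp rising 0.18 rad away from the robot. Origin on its upper surface at the middle of the toe, level with the table; x runs up the slope, y across it to the left, z square to it. Surface 0.32 m long, 186 mm wide; side rails 24 mm high leave a channel 162 mm wide, gently flared to 210 mm at its mouth, 35 mm before the toe.
- lip_zone (a point): Point on the ramp's surface 97.5 mm up from the toe: only the middle of the zone of the steel lip. The lip rises over 56 mm to 9 mm, then drops square to the ramp's surface; this drop lies up to 23 mm above or below this point along the slope, clamped elsewhere each time and not measured: feel for it, or look.
- guard_zone (a point): Point on the ramp's surface 216.5 mm up from the toe, the middle of the guard's zone. The guard, a stiff upright clear plate 60 mm high, stands 119 mm beyond the lip's drop and shifts with it: a dropped crate has 9 mm of play. With its back edge on the lip the crate's origin is 4 to 5 mm above the surface and it pitches 0.08 rad; once dropped it lies flat.
- tomme_center (a point): Bystander: loose round cheese, 72 mm across, 48 mm high; its centre.
- gable_center (a point): Bystander: loose cheese with a ridged roof-like top, 75 by 45 mm, 67 mm high; its centre.
- jar: Bystander: loose jar, 60 mm across, 85 mm high; origin at the centre of its underside.
- cup: Bystander: loose white cup, 64 mm across, 60 mm high; origin at the centre of its underside.
- knife: Bystander: loose flat cheese spatula 240 mm long lying on the table.
Things that resemble listed ones, but are neither listed nor needed, are in the scene too. Leave any green or red look-alike of the block alone.

How it is judged:
On the way, in this order (a step that is already met when the one before it is completed fails the run):
1. the cheese brick stands in the crate, let go, while the crate is still at the foot of the ramp (x of block_center in the frame of crate between -0.045 and 0.045 m and y of block_center in the frame of crate between -0.06 and 0.06 m and z of block_center in the frame of crate below 0.043 m and contact force between the fingers and block below 0.2 N and x of crate in the frame of ramp below 0 m), for 0.2 s.
2. the crate's back edge has dropped behind the lip (x of crate in the frame of ramp above 0.125 m and z of crate in the frame of ramp below 0.0025 m and angle between the z axis of crate and the z axis of ramp, either way round below 0.035 rad), for 0.2 s.
At the end, for the whole second after the job is handed in: The crate lies flat on the ramp (within 0.035 rad and 2.5 mm) past the lip, its origin 125 to 190 mm up the ramp; the cheese brick is inside it (centre within 45 mm along and 60 mm across of the crate's centre, under 43 mm above its underside); both are at rest and let go (all of step 2 and x of crate in the frame of ramp below 0.19 m and z of crate in the frame of ramp above -0.004 m and linear speed of each of crate, block below 0.02 m/s and x of block_center in the frame of crate between -0.045 and 0.045 m and y of block_center in the frame of crate between -0.06 and 0.06 m and z of block_center in the frame of crate below 0.043 m); the robot touches nothing.
It fails at once if the robot pushes or squeezes the crate with more than 22 N (ramming the guard does this) (contact force between any of the fingers, the arm and crate above 22 N).
It fails at once if the crate is lifted: its origin more than 35 mm off the ramp's plane (z of crate in the frame of ramp above 0.035 m).
It fails at once if the cheese brick is dropped or thrown: out of the fingers it moves faster than 0.5 m/s (a fall of about 13 mm) (contact force between the fingers and block below 0.1 N and linear speed of block above 0.5 m/s).
It fails at once if another thing on the table is moved by more than 30 mm (distance of any of tomme_center, gable_center, jar, cup, knife from where it was at the start of the episode above 0.03 m).
It also fails if it takes over 72 s, if anything falls off the work surface, if the arm or the gripper's body presses on something with over 40 N, if the wrist force passes 120 N, or if a joint passes its speed limit or range.

ROBOT

A 6-joint arm with a two-finger parallel gripper is mounted at the origin on the work surface. World frame = base frame: x ahead of the robot, y to its left, z up, the work surface at z = 0. Lengths are in m, angles in rad, forces in N, time in s.
With the tool pointing down it reaches from about 0.425 to 0.95 m from the base axis. Payload 3.5 kg.
Tool frame: the origin (TCP) lies between the finger pads; the fingertips stand 25 mm ahead of it and the grasp point (between the pads) lies 6 mm ahead of it (ctrl.finger_overhang is the distance from the TCP to the fingertips, in m); x points along the fingers, y is the direction in which the jaws open and shut, and the axes are right-handed (so a half turn about x gives the same grasp; the last joint's range is limited). The gripper opens to 85 mm and grips with 20 to 120 N. Pads are 22 mm wide; open, the fingers measure 114 mm over their backs; the gripper's body (76 mm by 85 mm) begins 54 mm behind the grasp point. The pads swing forward as they close: fully open they stand 13 mm farther back than shut.
Start: joints at [1.164, 0.286, 1.577, -0, 1.279, -0.15], TCP at [0.171, 0.653, 0.22] pointing down, gripper open.
Joint ranges: [-2.77, 2.77], [-0.9, 2.22], [0.21, 2.48], [-1.53, 4.67], [0.24, 2.81], [-2.84, 2.84]. Speed limits (rad/s): [2.79, 2.79, 3.14, 3.14, 3.14, 3.14].

INTERFACE

Orientations are given as a unit quaternion [x, y, z, w].
In Python, from plant import ctrl gives the robot as it stands.
- The arm moves only by the tool play_rows, never from a script. Its argument "targets" is a list of rows, each an object with "delta_pos": the shift along the world's x, y, z normalised to -1 to 1, where 1 is 1000 mm, a list of three; "delta_rot": the turn, a rotation vector about the world's x, y, z normalised to -1 to 1, where 1 is pi rad, a list of three; "claw": the finger opening in mm, from 0 to 85.4. In form: [{"delta_pos": [tx, ty, tz], "delta_rot": [wx, wy, wz], "claw": claw}, ...]. A call has 1 to 20 rows; each row is the pose to reach, as a shift and turn from the pose measured when the call began, turning the shorter way round; what a row does not reach only later rows make up. A row lasts 1/12 s, in which the tool goes at most 41.7 mm and 7.16 degrees, less where a joint would pass 70% of its speed; a pose out of reach is approached as far as the arm can. A call with a number of a shift or a turn outside -1 to 1 is refused whole. A call with a gripper value outside its range is refused whole. The fingers move at their own pace and stop on an object; "newtons" is the grip in N (left out, the last holds). Time passes only in rows, so rows that repeat a pose let the fingers close. It gives the time, the measured TCP pose, the force and the opening at its end, in the units of the state.
- ctrl.get_state(): the state, without advancing time (a new reading comes with each control period).
- ctrl.read_camera(name): name is "side" or "top"; returns the picture (480x640x3 uint8, blue, green, red); there is no depth.
- ctrl.calibration(name): a dict with "fx", "fy", "cx", "cy" (pixels), "camera_from_world" (4x4, takes a point from world to camera coordinates). Camera axes: x right, y down, z forward; pixel columns grow to the right and rows downward; lengths in m; the calibration is good to about 2 mm. A picture is of the moment at which its call begins. calibration takes no time and is no camera call.
- ctrl.sign_off(): hands the job in, once; it reports no verdict.
The state is a dict: "time": time; "qpos": joint angles; "dq": joint speeds; "joint_efforts": joint torques, N m; "eef_pos": TCP position; "tcp_rot": TCP orientation; "contact_force": force on the tool from outside, world axes, zero at the start; "wrist_torque": the same for the moment, N m; "opening": opening from 0.0 (shut) to 1.0 (fully open).
Only numpy, scipy, OpenCV 4.12 (cv2) and the standard library are available. Lean on these libraries where they do the work, as an engineer would, in place of code of your own. Each camera call takes 0.05 s, during which the arm holds its last target. There are 200 camera calls.

## Working session

There is one attempt and no reset: what is moved stays moved. The work goes in short steps, Python scripts to look and compute and a tool call to move; the robot and the scene stay as the last step left them, time stands still between calls to the robot, and variables do not carry over. Pictures are saved under pics/ and viewed, about 8 in all and at most 12, crops included, and the job is handed in when it is done.

Besides the shell and the picture viewer there is one more tool, called after "Call:" as a command line: name --argument value ..., lists and objects as JSON in quotes. play_rows: Moves the arm, as the interface text tells. Its arguments: {"type":"object","properties":{"targets":{"type":"array"},"newtons":{"type":"number"}},"required":["targets"]}

```bash
mkdir -p pics
cat > h.py <<'E'
import numpy as np,cv2
from plant import ctrl
def ray(cam,u,v,z=0.0):
    c=ctrl.calibration(cam);T=np.linalg.inv(np.array(c["camera_from_world"]))
    d=T[:3,:3]@np.array([(u-c["cx"])/c["fx"],(v-c["cy"])/c["fy"],1]);o=T[:3,3]
    return o+d*(z-o[2])/d[2]
def proj(cam,p):
    c=ctrl.calibration(cam);q=np.array(c["camera_from_world"])@np.r_[p,1]
    return np.array([c["fx"]*q[0]/q[2]+c["cx"],c["fy"]*q[1]/q[2]+c["cy"]])
E
python3 - <<'E'
from h import *
for n in("top","side"):
    cv2.imwrite(f"pics/{n}0.png",ctrl.read_camera(n))
    c=ctrl.calibration(n);T=np.linalg.inv(np.array(c["camera_from_world"]));print(n,c["fx"],T.round(3).tolist())
print(ctrl.get_state())
E
```

```text
top 579.7064757113978 [[-0.003, -0.986, 0.17, 0.304], [-1.0, 0.0, -0.013, -0.019], [0.013, -0.17, -0.985, 1.439], [0.0, 0.0, 0.0, 1.0]]
side 435.5935459071688 [[0.735, -0.327, 0.594, -0.029], [-0.678, -0.344, 0.649, -0.664], [-0.008, -0.88, -0.474, 0.53], [0.0, 0.0, 0.0, 1.0]]
{'time': 0.1, 'qpos': array([ 1.16400094e+00,  2.87108430e-01,  1.57801964e+00,  1.98140651e-05,
        1.27860090e+00, -1.49969653e-01]), 'dq': array([ 0.00153816,  0.00050304, -0.00304224, -0.00067819, -0.00203855,
        0.00062978]), 'joint_efforts': array([ 5.60389981e-04, -4.07298625e+01, -2.93697631e+01, -1.23630302e-04,
        3.43688283e-03, -1.37022076e-05]), 'eef_pos': array([0.17115964, 0.65230615, 0.21867055]), 'tcp_rot': array([ 0.08982984,  0.70149809, -0.0912786 ,  0.70107008]), 'contact_force': array([ 0.51538912,  0.08405595, -0.48801218]), 'wrist_torque': array([-0.05933097, -0.03764598,  0.03570698]), 'opening': 0.998688619807907}
```

View pics/top0.png

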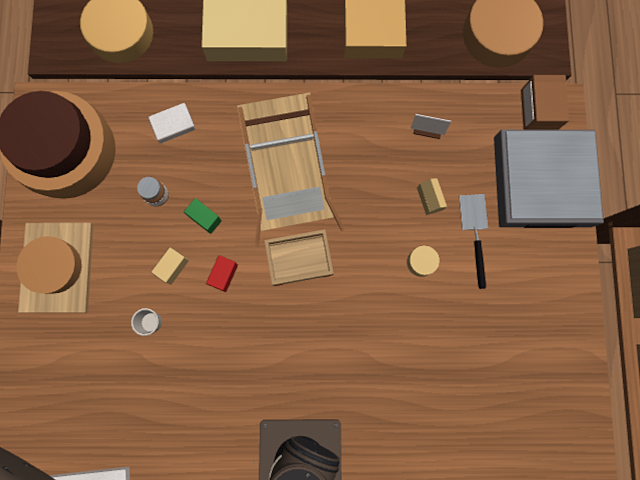

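View pics/side0.png

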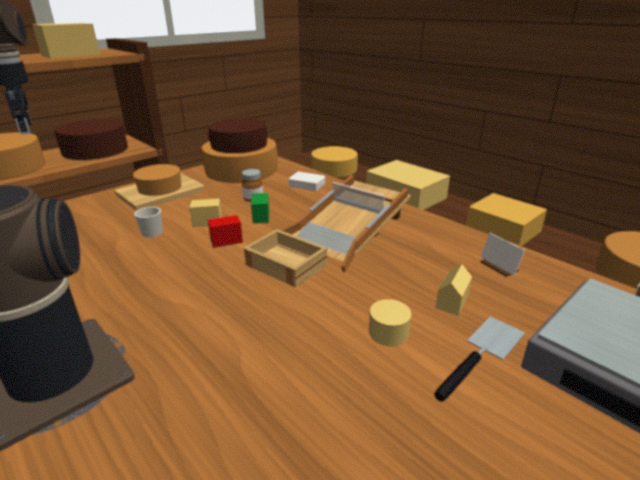

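The top view shows the brick at about (169,265), the crate at (299,258), and the ramp from about (296,228) up to (275,100). The gable (432,196) and tomme (424,260) are on the right, the red and green look-alikes are near the brick, and the arm is out of view. I'll take a closer crop for pixel positions.

Run:
```python
from h import *
im=cv2.imread("pics/top0.png")
cv2.imwrite("pics/crop1.png",cv2.resize(im[125:290,145:345],None,fx=3.6,fy=3.6,interpolation=cv2.INTER_CUBIC))
hsv=cv2.cvtColor(im,cv2.COLOR_BGR2HSV)
print(hsv[262,168],hsv[270,180],hsv[258,150])
```

```text
[ 19 108 219] [ 21 108  90] [ 12 141 143]
```

View pics/crop1.png

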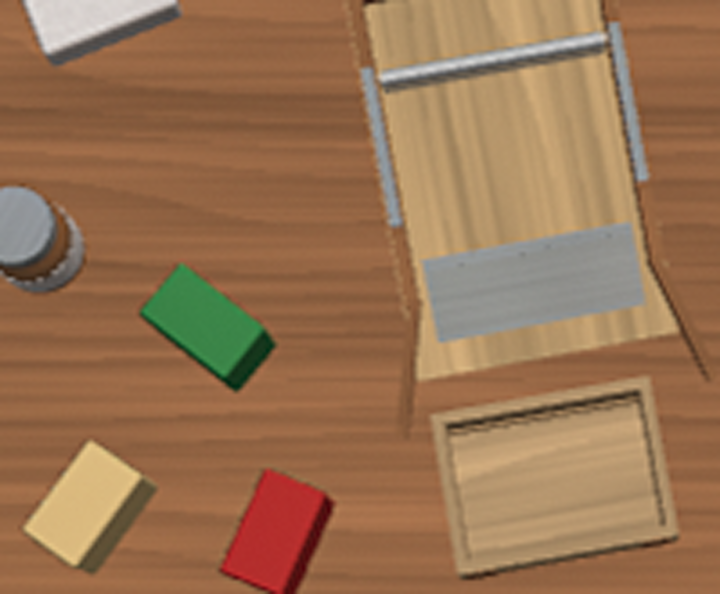

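Run:
```python
from h import *
P=lambda l,z:np.array([ray("top",145+(u+.5)/3.6-.5,125+(v+.5)/3.6-.5,z)[:2] for u,v in l])
def rect(n,p):
    c,s,a=cv2.minAreaRect((p*1000).astype(np.float32));print(n,np.round(c,1),np.round(s,1),a); print(p.round(3).tolist(), (p.mean(0)).round(4))
rect("block",P([(90,441),(141,478),(76,568),(24,528)],.06))
rect("crate",P([(432,415),(650,378),(678,538),(462,578)],.045))
toe=P([(418,380),(680,332)],0);print("toe",toe.round(4),toe.mean(0))
low=P([(438,342),(645,303)],.008);print("lip low",low.round(4),low.mean(0))
dr=P([(423,260),(631,223)],.026);print("drop",dr.round(4),dr.mean(0))
for n,q in(("toe",toe),("low",low),("drop",dr)):
    d=q[0]-q[1];print(n,np.linalg.norm(d),np.arctan2(-d[0],d[1]))
up=dr.mean(0)-toe.mean(0);print(up,np.arctan2(up[1],up[0]),np.linalg.norm(up)/np.cos(.18))
# guard top ends, block refinement by colour
im=cv2.imread("pics/top0.png");hsv=cv2.cvtColor(im,cv2.COLOR_BGR2HSV)
m=cv2.inRange(hsv,(15,80,190),(25,140,255))[240:290,145:195]
n,l,s,c=cv2.connectedComponentsWithStats(m);k=1+s[1:,4].argmax()
(cx,cy),sz,a=cv2.minAreaRect(np.argwhere(l==k)[:,::-1].astype(np.float32));bx=cv2.boxPoints(((cx+145,cy+240),(sz[0]+1,sz[1]+1),a))
w=np.array([ray("top",u,v,.06)[:2] for u,v in bx]);print("col",w.round(4).tolist(),w.mean(0),s[k])
for i in range(2):
    d=w[i+1]-w[i];print(np.linalg.norm(d),np.arctan2(d[1],d[0]))
```

```text
block [459.3 315.6] [44.1 72.2] 54.66023635864258
[[0.501, 0.313], [0.477, 0.278], [0.417, 0.318], [0.444, 0.354]] [0.4597 0.3157]
crate [478.7   3.7] [111.9 149.5] 9.746673583984375
[[0.521, 0.087], [0.546, -0.061], [0.438, -0.079], [0.411, 0.066]] [0.4792 0.0033]
toe [[ 0.5529  0.1004]
 [ 0.5871 -0.0831]] [0.5700363  0.00862681]
lip low [[ 0.5784  0.0861]
 [ 0.6062 -0.0584]] [0.59234821 0.01387363]
drop [[ 0.6329  0.0959]
 [ 0.6593 -0.0484]] [0.64609321 0.02373161]
toe 0.18661722535457786 0.18419758817863244
low 0.14715785429444625 0.19006391951284635
drop 0.1467020954493372 0.18143614276617684
[0.07605691 0.0151048 ] 0.19604769816203457 0.07881567350862961
col [[0.4427, 0.3552], [0.5044, 0.313], [0.4786, 0.2773], [0.4173, 0.3197]] [0.46073634 0.31627995] [  7   8  32  34 528]
0.07478607633733134 -0.5997705622451261
0.043998613024420034 -2.1963448213792676
```

```bash
cat >> h.py <<'E'
from scipy.spatial.transform import Rotation as Ro
def go(p,psi,t=0.0):
    """print the shift/1000mm and turn/pi from here to TCP p, push heading psi, tips tilted ahead by t"""
    s=ctrl.get_state();c,q=np.cos(psi),np.sin(psi)
    x=np.array([np.sin(t)*c,np.sin(t)*q,-np.cos(t)]);y=np.array([-q,c,0])
    R=Ro.from_matrix(np.c_[x,y,np.cross(x,y)]);d=(R*Ro.from_quat(s["tcp_rot"]).inv()).as_rotvec()/np.pi
    print("t",round(s["time"],2),"pos",s["eef_pos"].round(4),"F",s["contact_force"].round(2),"op",round(s["opening"],3))
    print("dpos",(np.array(p)-s["eef_pos"]).round(4),"drot",d.round(4))
E
python3 -c "
from h import *
go([.460,.316,.13],-.60)"
```

```text
t 0.1 pos [0.1712 0.6523 0.2187] F [ 0.52  0.08 -0.49] op 0.999
dpos [ 0.2888 -0.3363 -0.0887] drot [ 0.0006 -0.0004 -0.1092]
```

Call:
play_rows --newtons 25 --targets '[{"delta_pos":[0.289,-0.336,-0.03],"delta_rot":[0.0006,-0.0004,-0.109],"claw":85},{"delta_pos":[0.289,-0.336,-0.03],"delta_rot":[0.0006,-0.0004,-0.109],"claw":85},{"delta_pos":[0.289,-0.336,-0.03],"delta_rot":[0.0006,-0.0004,-0.109],"claw":85},{"delta_pos":[0.289,-0.336,-0.03],"delta_rot":[0.0006,-0.0004,-0.109],"claw":85},{"delta_pos":[0.289,-0.336,-0.03],"delta_rot":[0.0006,-0.0004,-0.109],"claw":85},{"delta_pos":[0.289,-0.336,-0.03],"delta_rot":[0.0006,-0.0004,-0.109],"claw":85},{"delta_pos":[0.289,-0.336,-0.03],"delta_rot":[0.0006,-0.0004,-0.109],"claw":85},{"delta_pos":[0.289,-0.336,-0.03],"delta_rot":[0.0006,-0.0004,-0.109],"claw":85},{"delta_pos":[0.289,-0.336,-0.03],"delta_rot":[0.0006,-0.0004,-0.109],"claw":85},{"delta_pos":[0.289,-0.336,-0.03],"delta_rot":[0.0006,-0.0004,-0.109],"claw":85},{"delta_pos":[0.289,-0.336,-0.03],"delta_rot":[0.0006,-0.0004,-0.109],"claw":85},{"delta_pos":[0.289,-0.336,-0.03],"delta_rot":[0.0006,-0.0004,-0.109],"claw":85},{"delta_pos":[0.289,-0.336,-0.03],"delta_rot":[0.0006,-0.0004,-0.109],"claw":85},{"delta_pos":[0.289,-0.336,-0.09],"delta_rot":[0.0006,-0.0004,-0.109],"claw":85},{"delta_pos":[0.289,-0.336,-0.09],"delta_rot":[0.0006,-0.0004,-0.109],"claw":85},{"delta_pos":[0.289,-0.336,-0.09],"delta_rot":[0.0006,-0.0004,-0.109],"claw":85},{"delta_pos":[0.289,-0.336,-0.09],"delta_rot":[0.0006,-0.0004,-0.109],"claw":85}]'

```text
time: 1.52
eef_pos: [0.4584, 0.3169, 0.1275]
tcp_rot: [0.207, 0.677, -0.209, 0.675]
contact_force: [0.5, 0.4, -0.5]
opening: 0.999
```

```bash
python3 -c "
from h import *
go([.460,.316,.046],-.60)"
```

```text
t 1.52 pos [0.4584 0.3169 0.1275] F [ 0.5   0.44 -0.45] op 0.999
dpos [ 0.0016 -0.0009 -0.0815] drot [ 0.0003 -0.001  -0.0008]
```

Call:
play_rows --newtons 30 --targets '[{"delta_pos":[0.0015,-0.001,-0.04],"delta_rot":[0,0,0],"claw":85},{"delta_pos":[0.0015,-0.001,-0.06],"delta_rot":[0,0,0],"claw":85},{"delta_pos":[0.0015,-0.001,-0.08],"delta_rot":[0,0,0],"claw":85},{"delta_pos":[0.0015,-0.001,-0.081],"delta_rot":[0,0,0],"claw":85},{"delta_pos":[0.0015,-0.001,-0.081],"delta_rot":[0,0,0],"claw":85},{"delta_pos":[0.0015,-0.001,-0.081],"delta_rot":[0,0,0],"claw":40},{"delta_pos":[0.0015,-0.001,-0.081],"delta_rot":[0,0,0],"claw":35},{"delta_pos":[0.0015,-0.001,-0.081],"delta_rot":[0,0,0],"claw":35},{"delta_pos":[0.0015,-0.001,-0.081],"delta_rot":[0,0,0],"claw":35},{"delta_pos":[0.0015,-0.001,-0.081],"delta_rot":[0,0,0],"claw":35},{"delta_pos":[0.0015,-0.001,-0.081],"delta_rot":[0,0,0],"claw":35},{"delta_pos":[0.0015,-0.001,-0.081],"delta_rot":[0,0,0],"claw":35},{"delta_pos":[0.0015,-0.001,-0.081],"delta_rot":[0,0,0],"claw":35},{"delta_pos":[0.0015,-0.001,-0.07],"delta_rot":[0,0,0],"claw":35},{"delta_pos":[0.0015,-0.001,-0.04],"delta_rot":[0,0,0],"claw":35},{"delta_pos":[0.0015,-0.001,0.0],"delta_rot":[0,0,0],"claw":35},{"delta_pos":[0.0015,-0.001,0.03],"delta_rot":[0,0,0],"claw":35},{"delta_pos":[0.0015,-0.001,0.03],"delta_rot":[0,0,0],"claw":35}]'

```text
time: 3.02
eef_pos: [0.4639, 0.3178, 0.1659]
tcp_rot: [0.211, 0.673, -0.206, 0.679]
contact_force: [1.4, 0.1, 1.5]
opening: 0.411
```

Run:
```python
from h import *
cv2.imwrite("pics/grasp.png",np.hstack([cv2.resize(ctrl.read_camera("side")[130:330,80:380],None,fx=1.33,fy=1.33),cv2.resize(ctrl.read_camera("top")[130:330,80:380],None,fx=1.33,fy=1.33)]))
go([.480,.004,.16],.172)
```

```text
t 3.12 pos [0.4608 0.3162 0.1595] F [ 0.14 -0.29  0.38] op 0.41
dpos [ 0.0192 -0.3122  0.0005] drot [-1.00e-04  1.00e-04  2.45e-01]
```

View pics/grasp.png

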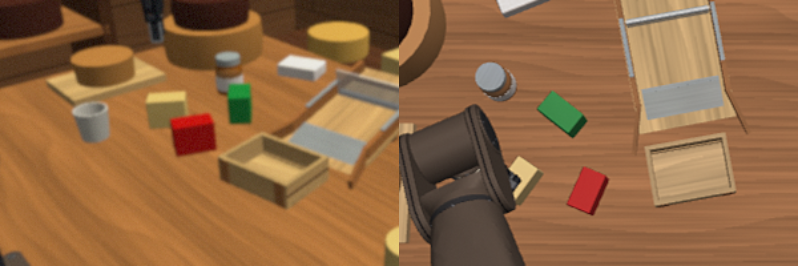

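The opening is 0.41 (35 mm, so empty), and the side view still shows the brick on the table at about (205,212), with the gripper at about (197,145). The grasp missed. I'll check whether the two cameras agree on the geometry.

Run:
```python
from h import *
s=ctrl.get_state()
print("side block top",proj("side",[.46,.316,.06]),"tcp side",proj("side",s["eef_pos"]),"tcp top",proj("top",s["eef_pos"]),"crate side",proj("side",[.479,.0035,.045]),s["qpos"].round(3))
im=ctrl.read_camera("side");cv2.imwrite("pics/s2.png",cv2.resize(im[60:260,60:380],None,fx=2.5,fy=2.5,interpolation=cv2.INTER_CUBIC))
```

```text
side block top [205.03830288 201.58647313] tcp side [200.07163329 165.5151379 ] tcp top [156.67305792 258.98213546] crate side [285.21923099 247.22523506] [ 0.42   0.09   1.919  0.     1.133 -0.553]
```

View pics/s2.png

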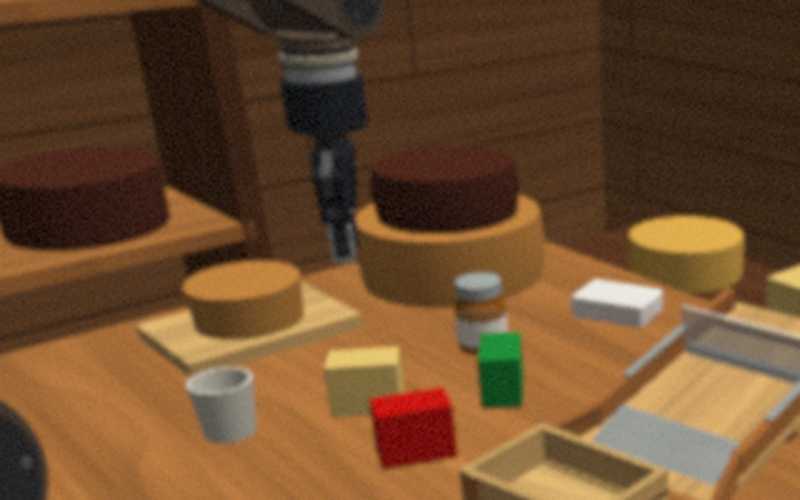

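The side view shows the brick still at (205,203), where my estimate projects it, with the empty fingers above it at (197,164). The fingers probably had not finished closing before I lifted. I'll reopen, go down again, close without lifting, then check.

Call:
play_rows --newtons 30 --targets '[{"delta_pos":[0,0,0],"delta_rot":[0,0,0],"claw":85},{"delta_pos":[0,0,0],"delta_rot":[0,0,0],"claw":85},{"delta_pos":[0,0,0],"delta_rot":[0,0,0],"claw":85},{"delta_pos":[0,0,0],"delta_rot":[0,0,0],"claw":85},{"delta_pos":[0,0,0],"delta_rot":[0,0,0],"claw":85},{"delta_pos":[0,0,-0.03],"delta_rot":[0,0,0],"claw":85},{"delta_pos":[0,0,-0.06],"delta_rot":[0,0,0],"claw":85},{"delta_pos":[0,0,-0.09],"delta_rot":[0,0,0],"claw":85},{"delta_pos":[0,0,-0.11],"delta_rot":[0,0,0],"claw":85},{"delta_pos":[0,0,-0.114],"delta_rot":[0,0,0],"claw":85},{"delta_pos":[0,0,-0.114],"delta_rot":[0,0,0],"claw":85},{"delta_pos":[0,0,-0.114],"delta_rot":[0,0,0],"claw":85}]'

```text
time: 4.17
eef_pos: [0.4603, 0.3161, 0.0444]
tcp_rot: [0.208, 0.676, -0.209, 0.675]
contact_force: [-0.0, 0.3, 0.0]
opening: 0.999
```

Run:
```python
from h import *
go([.460,.316,.046],-.60)
im=ctrl.read_camera("side");cv2.imwrite("pics/s3.png",cv2.resize(im[110:270,110:310],None,fx=3.6,fy=3.6,interpolation=cv2.INTER_CUBIC))
```

```text
t 4.17 pos [0.4603 0.3161 0.0444] F [-0.02  0.31  0.02] op 0.999
dpos [-0.0003 -0.0001  0.0016] drot [ 0.0002 -0.0007 -0.0008]
```

View pics/s3.png

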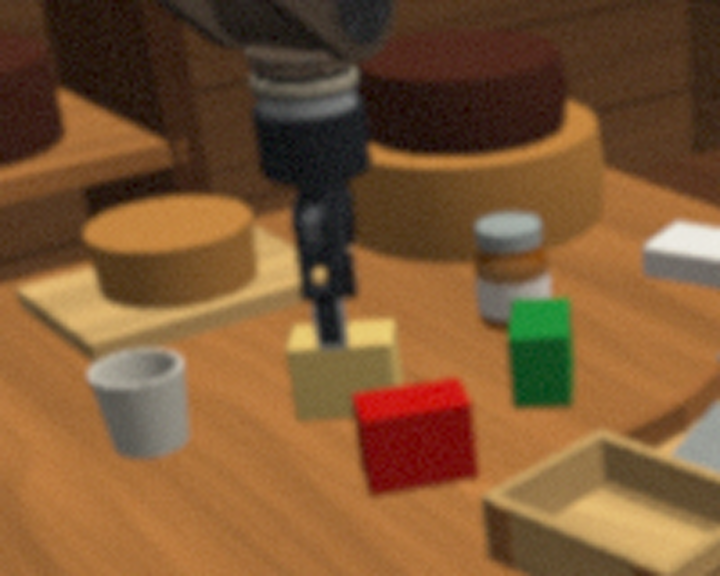

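The brick's near top edge is at about row 348 of the crop, and the near fingertip ends at about (332,345). That looks higher than the reported pose implies, so I'll work out how high the tip really is.

Run:
```python
from h import *
s=ctrl.get_state();p=s["eef_pos"];y=Ro.from_quat(s["tcp_rot"]).as_matrix()[:,1]
print(y)
for sg in(-1,1):
  for z in(.02,.03,.04,.05,.06,.07): print(sg,z,proj("side",np.r_[(p+sg*.05*y)[:2],z]).round(1))
for q in([.417,.318,.06],[.477,.278,.06],[.417,.318,0],[.477,.278,0]):print(proj("side",q).round(1))
print(110+np.array([290,350,400,350,298,418])/3.6)
```

```text
[ 5.62631794e-01  8.26707573e-01 -2.28032754e-04]
-1 0.02 [205.8 223.4]
-1 0.03 [205.3 220. ]
-1 0.04 [204.7 216.5]
-1 0.05 [204.2 213. ]
-1 0.06 [203.7 209.4]
-1 0.07 [203.2 205.8]
1 0.02 [208.6 207.3]
1 0.03 [208.2 204. ]
1 0.04 [207.7 200.7]
1 0.05 [207.2 197.4]
1 0.06 [206.8 194.1]
1 0.07 [206.3 190.7]
[189.8 206.1]
[218.3 204.1]
[193.2 226.7]
[220.9 224.6]
[190.55555556 207.22222222 221.11111111 207.22222222 192.77777778
 226.11111111]
```

Run:
```python
from h import *
print(ctrl.finger_overhang,[a for a in dir(ctrl) if a[0]!='_'],ctrl.get_state()["qpos"].round(4))
```

```text
0.025 ['Unreachable', 'calibration', 'finger_overhang', 'get_state', 'read_camera', 'sign_off'] [ 4.1990e-01  2.4550e-01  1.9781e+00  2.0000e-04  9.1840e-01 -5.5350e-01]
```

Call:
play_rows --targets '[{"delta_pos":[0,0,-0.008],"delta_rot":[0,0,0],"claw":85},{"delta_pos":[0,0,-0.015],"delta_rot":[0,0,0],"claw":85},{"delta_pos":[0,0,-0.015],"delta_rot":[0,0,0],"claw":85},{"delta_pos":[0,0,-0.015],"delta_rot":[0,0,0],"claw":85}]'

```text
time: 4.55
eef_pos: [0.4606, 0.3162, 0.0299]
tcp_rot: [0.208, 0.676, -0.208, 0.675]
contact_force: [-0.2, 0.0, -0.3]
opening: 0.997
```

Run:
```python
from h import *
go([.460,.316,.046],-.60)
im=ctrl.read_camera("side");cv2.imwrite("pics/s4.png",cv2.resize(im[150:250,160:260],None,fx=5,fy=5,interpolation=cv2.INTER_CUBIC))
```

```text
t 4.55 pos [0.4606 0.3162 0.0299] F [-0.16  0.03 -0.31] op 0.997
dpos [-0.0006 -0.0002  0.0161] drot [ 0.0001 -0.0004 -0.0008]
```

View pics/s4.png

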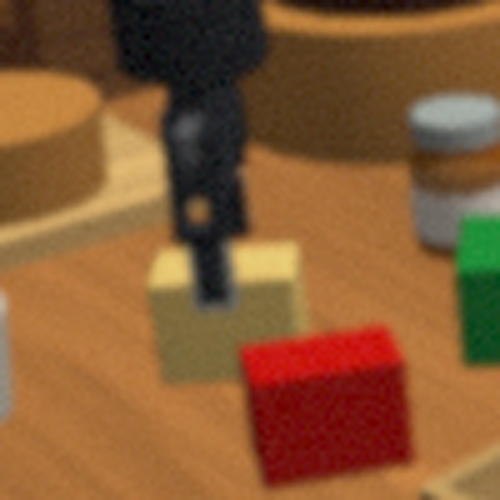

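With the tool 14.5 mm lower, the near fingertip is at about (203,211), which means z ≈ 0.055. The tips really stand about 38 mm higher than the reported TCP implies. I'll go down a bit more, close, and check the opening.

Call:
play_rows --newtons 30 --targets '[{"delta_pos":[0,0,-0.008],"delta_rot":[0,0,0],"claw":85},{"delta_pos":[0,0,-0.016],"delta_rot":[0,0,0],"claw":85},{"delta_pos":[0,0,-0.016],"delta_rot":[0,0,0],"claw":85},{"delta_pos":[0,0,-0.016],"delta_rot":[0,0,0],"claw":60},{"delta_pos":[0,0,-0.016],"delta_rot":[0,0,0],"claw":40},{"delta_pos":[0,0,-0.016],"delta_rot":[0,0,0],"claw":40},{"delta_pos":[0,0,-0.016],"delta_rot":[0,0,0],"claw":35},{"delta_pos":[0,0,-0.016],"delta_rot":[0,0,0],"claw":35},{"delta_pos":[0,0,-0.016],"delta_rot":[0,0,0],"claw":35},{"delta_pos":[0,0,-0.016],"delta_rot":[0,0,0],"claw":35},{"delta_pos":[0,0,-0.016],"delta_rot":[0,0,0],"claw":35},{"delta_pos":[0,0,-0.016],"delta_rot":[0,0,0],"claw":35}]'

```text
time: 5.6
eef_pos: [0.4612, 0.3165, 0.0145]
tcp_rot: [0.208, 0.676, -0.208, 0.676]
contact_force: [0.1, -0.6, 0.6]
opening: 0.521
```

It's gripping at 44.5 mm. Lift, and carry to above the crate.

Call:
play_rows --targets '[{"delta_pos":[0,0,0.02],"delta_rot":[0,0,0],"claw":35},{"delta_pos":[0,0,0.06],"delta_rot":[0,0,0],"claw":35},{"delta_pos":[0,0,0.11],"delta_rot":[0,0,0],"claw":35},{"delta_pos":[0.002,-0.03,0.12],"delta_rot":[0,0,0.025],"claw":35},{"delta_pos":[0.004,-0.06,0.12],"delta_rot":[0,0,0.05],"claw":35},{"delta_pos":[0.006,-0.09,0.12],"delta_rot":[0,0,0.08],"claw":35},{"delta_pos":[0.008,-0.12,0.12],"delta_rot":[0,0,0.11],"claw":35},{"delta_pos":[0.01,-0.155,0.12],"delta_rot":[0,0,0.14],"claw":35},{"delta_pos":[0.012,-0.19,0.12],"delta_rot":[0,0,0.17],"claw":35},{"delta_pos":[0.014,-0.225,0.12],"delta_rot":[0,0,0.2],"claw":35},{"delta_pos":[0.016,-0.26,0.12],"delta_rot":[0,0,0.23],"claw":35},{"delta_pos":[0.018,-0.29,0.12],"delta_rot":[0,0,0.245],"claw":35},{"delta_pos":[0.018,-0.313,0.12],"delta_rot":[0,0,0.245],"claw":35},{"delta_pos":[0.018,-0.313,0.12],"delta_rot":[0,0,0.245],"claw":35},{"delta_pos":[0.018,-0.313,0.12],"delta_rot":[0,0,0.245],"claw":35},{"delta_pos":[0.018,-0.313,0.09],"delta_rot":[0,0,0.245],"claw":35},{"delta_pos":[0.018,-0.313,0.07],"delta_rot":[0,0,0.245],"claw":35},{"delta_pos":[0.018,-0.313,0.07],"delta_rot":[0,0,0.245],"claw":35},{"delta_pos":[0.018,-0.313,0.07],"delta_rot":[0,0,0.245],"claw":35}]'

```text
time: 7.18
eef_pos: [0.4777, 0.0047, 0.0832]
tcp_rot: [-0.061, 0.706, 0.062, 0.703]
contact_force: [-0.0, 0.0, -1.6]
opening: 0.526
```

Run:
```python
from h import *
go([.479,.0035,.026],.172)
im=ctrl.read_camera("side");t=ctrl.read_camera("top")
a=cv2.resize(im[130:300,220:360],None,fx=2.85,fy=2.85,interpolation=cv2.INTER_CUBIC)
b=cv2.resize(t[180:350,230:370],None,fx=2.85,fy=2.85,interpolation=cv2.INTER_CUBIC);cv2.imwrite("pics/place.png",np.hstack([a,b]))
p=ctrl.get_state()["eef_pos"]
# predicted brick corners (bottom at TCP z -.0145)
c,s=np.cos(.172),np.sin(.172)
for dx in(-.0375,.0375):
  for dy in(-.0225,.0225):
    q=np.array([p[0]+c*dx-s*dy,p[1]+s*dx+c*dy])
    f=lambda z:((proj("side",np.r_[q,z])-[220,130])*2.85).round(0)
    print(dx,dy,f(p[2]-.0145),f(p[2]+.0455))
```

```text
t 7.18 pos [0.4777 0.0047 0.0832] F [-0.    0.04 -1.58] op 0.526
dpos [ 0.0013 -0.0012 -0.0572] drot [-0.0004 -0.0013 -0.0005]
-0.0375 -0.0225 [174. 333.] [170. 260.]
-0.0375 0.0225 [130. 315.] [124. 243.]
0.0375 -0.0225 [238. 294.] [236. 224.]
0.0375 0.0225 [195. 278.] [192. 209.]
```

View pics/place.png

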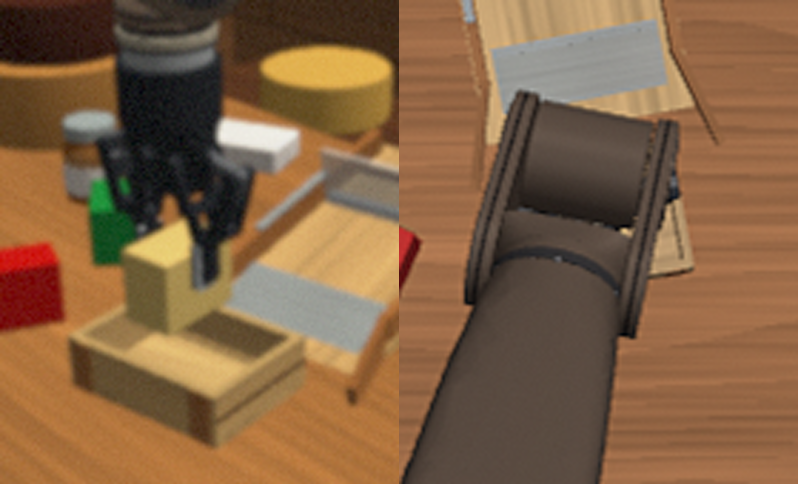

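The brick hangs over the crate: in the side crop its corners are at about (168,333), (127,318) and (170,260), within 2 px of prediction. I'll lower it slowly.

Call:
play_rows --targets '[{"delta_pos":[0.001,-0.001,-0.015],"delta_rot":[0,0,0],"claw":35},{"delta_pos":[0.001,-0.001,-0.03],"delta_rot":[0,0,0],"claw":35},{"delta_pos":[0.001,-0.001,-0.042],"delta_rot":[0,0,0],"claw":35},{"delta_pos":[0.001,-0.001,-0.05],"delta_rot":[0,0,0],"claw":35},{"delta_pos":[0.001,-0.001,-0.055],"delta_rot":[0,0,0],"claw":35},{"delta_pos":[0.001,-0.001,-0.057],"delta_rot":[0,0,0],"claw":35},{"delta_pos":[0.001,-0.001,-0.058],"delta_rot":[0,0,0],"claw":35},{"delta_pos":[0.001,-0.001,-0.059],"delta_rot":[0,0,0],"claw":35},{"delta_pos":[0.001,-0.001,-0.06],"delta_rot":[0,0,0],"claw":35},{"delta_pos":[0.001,-0.001,-0.06],"delta_rot":[0,0,0],"claw":35}]'

```text
time: 8.12
eef_pos: [0.4812, 0.003, 0.0259]
tcp_rot: [-0.061, 0.704, 0.061, 0.705]
contact_force: [0.2, -0.5, -1.6]
opening: 0.524
```

Call:
play_rows --targets '[{"delta_pos":[-0.001,0,-0.002],"delta_rot":[0,0,0],"claw":35},{"delta_pos":[-0.001,0,-0.003],"delta_rot":[0,0,0],"claw":35},{"delta_pos":[-0.001,0,-0.004],"delta_rot":[0,0,0],"claw":35},{"delta_pos":[-0.001,0,-0.004],"delta_rot":[0,0,0],"claw":35}]'

```text
time: 8.45
eef_pos: [0.4803, 0.003, 0.0225]
tcp_rot: [-0.061, 0.704, 0.061, 0.705]
contact_force: [-2.1, -0.5, 3.5]
opening: 0.525
```

It has touched the floor (+3.5 N). Release, then rise.

Call:
play_rows --targets '[{"delta_pos":[0,0,0],"delta_rot":[0,0,0],"claw":48},{"delta_pos":[0,0,0],"delta_rot":[0,0,0],"claw":54},{"delta_pos":[0,0,0],"delta_rot":[0,0,0],"claw":60},{"delta_pos":[0,0,0],"delta_rot":[0,0,0],"claw":66},{"delta_pos":[0,0,0],"delta_rot":[0,0,0],"claw":66},{"delta_pos":[0,0,0],"delta_rot":[0,0,0],"claw":66},{"delta_pos":[0,0,0.01],"delta_rot":[0,0,0],"claw":66},{"delta_pos":[0,0,0.03],"delta_rot":[0,0,0],"claw":66},{"delta_pos":[0,0,0.06],"delta_rot":[0,0,0],"claw":66},{"delta_pos":[0,0,0.1],"delta_rot":[0,0,0],"claw":66},{"delta_pos":[0,0,0.13],"delta_rot":[0,0,0],"claw":66},{"delta_pos":[0,0,0.13],"delta_rot":[0,0,0],"claw":66}]'

```text
time: 9.45
eef_pos: [0.4851, 0.0021, 0.161]
tcp_rot: [-0.063, 0.699, 0.06, 0.71]
contact_force: [-0.5, -0.6, 0.3]
opening: 0.773
```

Run:
```python
from h import *
go([.40,-.012,.12],.18)
im=ctrl.read_camera("side");a=cv2.resize(im[210:300,220:360],None,fx=4,fy=4,interpolation=cv2.INTER_CUBIC);cv2.imwrite("pics/in.png",a)
c,s=np.cos(.17),np.sin(.17)
for dx in(-.055,.055):
  for dy in(-.075,.075):
    q=np.array([.479+c*dx-s*dy,.0035+s*dx+c*dy]);print(dx,dy,q.round(4),((proj("side",np.r_[q,.045])-[220,210])*4).round())
c,s=np.cos(.172),np.sin(.172)
for dx in(-.0375,.0375):
  for dy in(-.0225,.0225):
    q=np.array([.479+c*dx-s*dy,.0035+s*dx+c*dy]);print("b",dx,dy,((proj("side",np.r_[q,.068])-[220,210])*4).round())
```

```text
t 9.45 pos [0.4851 0.0021 0.161 ] F [-0.55 -0.56  0.3 ] op 0.773
dpos [-0.0851 -0.0141 -0.041 ] drot [0.0009 0.0052 0.002 ]
-0.055 -0.075 [ 0.4375 -0.0797] [300. 237.]
-0.055 0.075 [0.4121 0.0681] [ 94. 148.]
0.055 -0.075 [ 0.5459 -0.0611] [429. 150.]
0.055 0.075 [0.5205 0.0867] [228.  74.]
b -0.0375 -0.0225 [244. 153.]
b -0.0375 0.0225 [182. 128.]
b 0.0375 -0.0225 [334.  98.]
b 0.0375 0.0225 [273.  76.]
```

View pics/in.png

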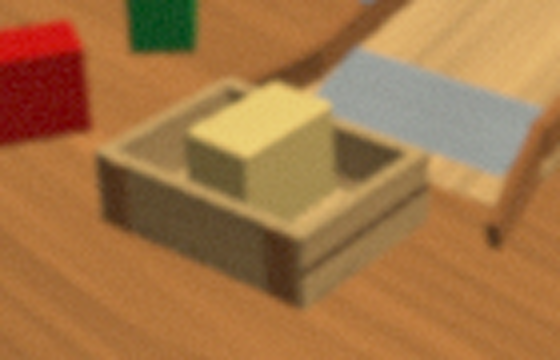

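The brick stands in the crate: its top corners are within a few pixels of prediction, and the crate hasn't moved. Next I'll go behind the crate with the tips tilted back, to get around the minimum reach.

Run:
```python
from h import *
go([.39,-.0125,.12],.18,-.25)
```

```text
t 9.5 pos [0.4834 0.0024 0.1578] F [ 0.4  -0.13 -0.7 ] op 0.776
dpos [-0.0934 -0.0149 -0.0378] drot [-0.0134  0.082   0.0019]
```

Call:
play_rows --targets '[{"delta_pos":[-0.03,-0.005,-0.01],"delta_rot":[-0.004,0.027,0.0006],"claw":66},{"delta_pos":[-0.06,-0.01,-0.02],"delta_rot":[-0.009,0.054,0.0012],"claw":66},{"delta_pos":[-0.093,-0.015,-0.038],"delta_rot":[-0.0134,0.082,0.0019],"claw":66},{"delta_pos":[-0.093,-0.015,-0.038],"delta_rot":[-0.0134,0.082,0.0019],"claw":66},{"delta_pos":[-0.093,-0.015,-0.038],"delta_rot":[-0.0134,0.082,0.0019],"claw":66},{"delta_pos":[-0.093,-0.015,-0.038],"delta_rot":[-0.0134,0.082,0.0019],"claw":66}]'

```text
time: 10.0
eef_pos: [0.391, -0.0126, 0.1198]
tcp_rot: [-0.071, 0.786, 0.055, 0.612]
contact_force: [0.4, 0.2, 0.7]
opening: 0.773
```

Run:
```python
from h import *
go([.39,-.0125,.0],.18,-.25)
print(ctrl.get_state()["qpos"].round(3))
```

```text
t 10.0 pos [ 0.391  -0.0126  0.1198] F [0.37 0.21 0.71] op 0.773
dpos [-1.000e-03  1.000e-04 -1.198e-01] drot [-0.0001  0.0005  0.    ]
[-0.226 -0.09   2.194 -0.102  1.267 -1.935]
```

Run:
```python
from h import *
go([.39,-.0125,.05],.18,-.10)
```

```text
t 10.0 pos [ 0.391  -0.0126  0.1198] F [0.37 0.21 0.71] op 0.773
dpos [-0.001   0.0001 -0.0698] drot [ 0.0085 -0.0464  0.    ]
```

Call:
play_rows --targets '[{"delta_pos":[-0.001,0,-0.02],"delta_rot":[0.004,-0.023,0],"claw":66},{"delta_pos":[-0.001,0,-0.04],"delta_rot":[0.0085,-0.0464,0],"claw":66},{"delta_pos":[-0.001,0,-0.06],"delta_rot":[0.0085,-0.0464,0],"claw":66},{"delta_pos":[-0.001,0,-0.06],"delta_rot":[0.0085,-0.0464,0],"claw":66},{"delta_pos":[-0.001,0,-0.06],"delta_rot":[0.0085,-0.0464,0],"claw":66}]'

```text
time: 10.42
eef_pos: [0.3906, -0.0126, 0.0603]
tcp_rot: [-0.066, 0.739, 0.06, 0.668]
contact_force: [-0.1, 0.8, 0.4]
opening: 0.774
```

Run:
```python
from h import *
go([.39,-.0125,-.008],.18,-.10)
print(ctrl.get_state()["qpos"].round(3))
```

```text
t 10.42 pos [ 0.3906 -0.0126  0.0603] F [-0.06  0.81  0.44] op 0.774
dpos [-0.0006  0.0001 -0.0683] drot [-0.0001  0.      0.0001]
[-0.264 -0.091  2.309 -0.05   1.014 -1.986]
```

Call:
play_rows --targets '[{"delta_pos":[-0.002,0,-0.02],"delta_rot":[0,0,0],"claw":66},{"delta_pos":[-0.002,0,-0.04],"delta_rot":[0,0,0],"claw":66},{"delta_pos":[-0.002,0,-0.055],"delta_rot":[0,0,0],"claw":66},{"delta_pos":[-0.002,0,-0.066],"delta_rot":[0,0,0],"claw":66},{"delta_pos":[-0.002,0,-0.066],"delta_rot":[0,0,0],"claw":66},{"delta_pos":[-0.002,0,-0.066],"delta_rot":[0,0,0],"claw":66}]'

```text
time: 10.92
eef_pos: [0.3903, -0.0129, -0.0046]
tcp_rot: [-0.067, 0.738, 0.06, 0.669]
contact_force: [-0.6, 0.9, 0.1]
opening: 0.773
```

Run:
```python
from h import *
go([.39,-.0125,-.008],.18,-.10)
print(ctrl.get_state()["qpos"].round(3))
im=ctrl.read_camera("side");a=cv2.resize(im[110:300,180:380],None,fx=3,fy=3,interpolation=cv2.INTER_CUBIC);cv2.imwrite("pics/behind.png",a)
```

```text
t 10.92 pos [ 0.3903 -0.0129 -0.0046] F [-0.6   0.89  0.07] op 0.773
dpos [-0.0003  0.0004 -0.0034] drot [ 0.0001  0.0006 -0.    ]
[-0.265  0.05   2.328 -0.057  0.853 -1.977]
```

View pics/behind.png

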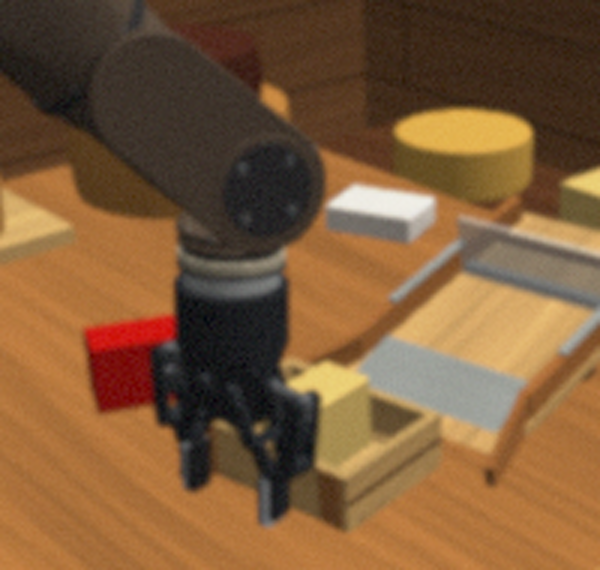

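Viewing the fingers from the side (10 pictures so far): tips at crop (270,523) and (193,490), standing behind the crate's back wall with a visible gap. I'll check the tip height.

Run:
```python
from h import *
for z in(0,.01,.02,.03):
    a=ray("side",270,284.3,z);b=ray("side",244.3,273.3,z);m=(a+b)/2;d=b-a
    print(z,a.round(4),b.round(4),"mid",m.round(4),"sep",np.linalg.norm(d).round(4),"psi",np.arctan2(-d[0],d[1]).round(3))
```

```text
0 [ 0.4052 -0.0341  0.    ] [0.3894 0.0383 0.    ] mid [0.3973 0.0021 0.    ] sep 0.074 psi 0.215
0.01 [ 0.397  -0.0459  0.01  ] [0.3815 0.025  0.01  ] mid [ 0.3893 -0.0105  0.01  ] sep 0.0726 psi 0.215
0.02 [ 0.3888 -0.0578  0.02  ] [0.3736 0.0118 0.02  ] mid [ 0.3812 -0.023   0.02  ] sep 0.0712 psi 0.215
0.03 [ 0.3806 -0.0697  0.03  ] [ 0.3657 -0.0015  0.03  ] mid [ 0.3731 -0.0356  0.03  ] sep 0.0698 psi 0.215
```

Tips sit at z ≈ 0.012, centred behind the wall with about a 25 mm gap. I'll close the gap gently.

Call:
play_rows --targets '[{"delta_pos":[0.006,0.001,0],"delta_rot":[0,0,0],"claw":66},{"delta_pos":[0.012,0.002,0],"delta_rot":[0,0,0],"claw":66},{"delta_pos":[0.016,0.003,0],"delta_rot":[0,0,0],"claw":66},{"delta_pos":[0.018,0.0035,0],"delta_rot":[0,0,0],"claw":66},{"delta_pos":[0.02,0.0035,0],"delta_rot":[0,0,0],"claw":66},{"delta_pos":[0.022,0.004,0],"delta_rot":[0,0,0],"claw":66},{"delta_pos":[0.023,0.004,0],"delta_rot":[0,0,0],"claw":66}]'

```text
time: 11.55
eef_pos: [0.4125, -0.009, -0.0043]
tcp_rot: [-0.067, 0.739, 0.06, 0.668]
contact_force: [-4.3, -0.4, 3.9]
opening: 0.773
```

In contact (about 4 N). I'll push along world +x, which shifts the crate about 10 mm right onto the ramp's centre line.

Call:
play_rows --targets '[{"delta_pos":[0.003,0,0],"delta_rot":[0,0,0],"claw":66},{"delta_pos":[0.006,0,0],"delta_rot":[0,0,0],"claw":66},{"delta_pos":[0.009,0,0],"delta_rot":[0,0,0],"claw":66},{"delta_pos":[0.012,0,0],"delta_rot":[0,0,0],"claw":66},{"delta_pos":[0.015,0,0],"delta_rot":[0,0,0],"claw":66},{"delta_pos":[0.018,0,0],"delta_rot":[0,0,0],"claw":66},{"delta_pos":[0.021,0,0],"delta_rot":[0,0,0],"claw":66},{"delta_pos":[0.024,0,0],"delta_rot":[0,0,0],"claw":66}]'

```text
time: 12.22
eef_pos: [0.4368, -0.0089, -0.0046]
tcp_rot: [-0.067, 0.739, 0.06, 0.668]
contact_force: [-2.8, -0.4, -0.4]
opening: 0.775
```

Call:
play_rows --targets '[{"delta_pos":[0.003,0,0],"delta_rot":[0,0,0],"claw":66},{"delta_pos":[0.006,0,0],"delta_rot":[0,0,0],"claw":66},{"delta_pos":[0.009,0,0],"delta_rot":[0,0,0],"claw":66},{"delta_pos":[0.012,0,0],"delta_rot":[0,0,0],"claw":66},{"delta_pos":[0.015,0,0],"delta_rot":[0,0,0],"claw":66},{"delta_pos":[0.018,0,0],"delta_rot":[0,0,0],"claw":66},{"delta_pos":[0.021,0,0],"delta_rot":[0,0,0],"claw":66},{"delta_pos":[0.024,0,0],"delta_rot":[0,0,0],"claw":66}]'

```text
time: 12.88
eef_pos: [0.4609, -0.0089, -0.0046]
tcp_rot: [-0.067, 0.739, 0.06, 0.668]
contact_force: [-3.9, -1.0, 1.5]
opening: 0.772
```

```bash
cat > crate.py <<'E'
from h import *
# mask for the steel lip & crate's right wall is hard; just save crops
go([.45,0,.0],.18,.0)
t=ctrl.read_camera("top");s=ctrl.read_camera("side")
cv2.imwrite("pics/p.png",np.hstack([cv2.resize(s[160:310,220:380],(400,375),interpolation=cv2.INTER_CUBIC),cv2.resize(t[110:260,230:390],(400,375),interpolation=cv2.INTER_CUBIC)]))
E
python3 crate.py
```

```text
t 12.88 pos [ 0.4609 -0.0089 -0.0046] F [-3.94 -1.01  1.46] op 0.772
dpos [-0.0109  0.0089  0.0046] drot [ 0.0058 -0.0316 -0.0002]
```

Pushing takes 3–4 N and tracks well. By dead reckoning the crate is now centred. I'll back off 14 mm, retilt the tips forward (+0.15) so contact is low on the wall, then look.

Call:
play_rows --targets '[{"delta_pos":[-0.007,-0.001,0.001],"delta_rot":[0,0,0],"claw":66},{"delta_pos":[-0.014,-0.0025,0.002],"delta_rot":[0,0,0],"claw":66},{"delta_pos":[-0.014,-0.0025,0.002],"delta_rot":[0.007,-0.038,0],"claw":66},{"delta_pos":[-0.014,-0.0025,0.002],"delta_rot":[0.0145,-0.079,0],"claw":66},{"delta_pos":[-0.014,-0.0025,0.002],"delta_rot":[0.0145,-0.079,0],"claw":66},{"delta_pos":[-0.014,-0.0025,0.002],"delta_rot":[0.0145,-0.079,0],"claw":66}]'

```text
time: 13.48
eef_pos: [0.4461, -0.0116, -0.0027]
tcp_rot: [-0.058, 0.649, 0.068, 0.756]
contact_force: [0.5, 0.5, 0.7]
opening: 0.775
```

```bash
python3 crate.py
```

```text
t 13.48 pos [ 0.4461 -0.0116 -0.0027] F [0.53 0.51 0.7 ] op 0.775
dpos [0.0039 0.0116 0.0027] drot [-0.0085  0.0475  0.0005]
```

View pics/p.png

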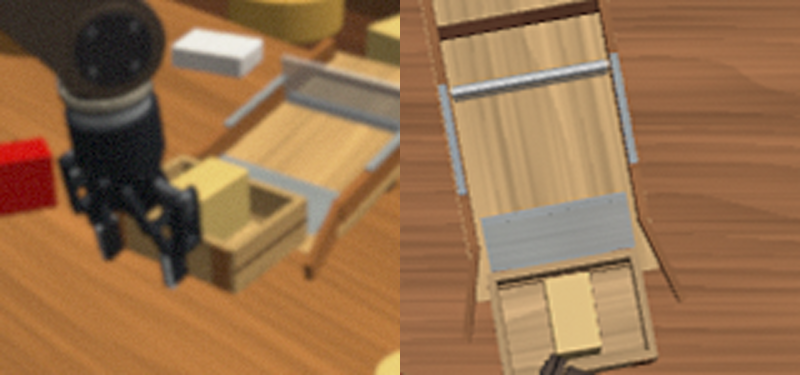

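The crate is centred in the channel mouth (top crop: front corners at about (492,280) and (635,257), similar gaps to both rails), with the brick upright inside. I'll push on along the ramp heading (11 pictures used).

Call:
play_rows --targets '[{"delta_pos":[0.005,0.001,0],"delta_rot":[0,0,0],"claw":66},{"delta_pos":[0.009,0.0016,0],"delta_rot":[0,0,0],"claw":66},{"delta_pos":[0.012,0.0022,0],"delta_rot":[0,0,0],"claw":66},{"delta_pos":[0.015,0.0027,0],"delta_rot":[0,0,0],"claw":66},{"delta_pos":[0.018,0.0033,0],"delta_rot":[0,0,0],"claw":66},{"delta_pos":[0.021,0.0038,0],"delta_rot":[0,0,0],"claw":66},{"delta_pos":[0.024,0.0044,0],"delta_rot":[0,0,0],"claw":66},{"delta_pos":[0.027,0.0049,0],"delta_rot":[0,0,0],"claw":66},{"delta_pos":[0.03,0.0055,0],"delta_rot":[0,0,0],"claw":66}]'

```text
time: 14.33
eef_pos: [0.4782, -0.0063, -0.002]
tcp_rot: [-0.059, 0.649, 0.068, 0.756]
contact_force: [-3.9, -0.7, 0.9]
opening: 0.774
```

Call:
play_rows --targets '[{"delta_pos":[0.003,0.0005,0],"delta_rot":[0,0,0],"claw":66},{"delta_pos":[0.006,0.0011,0],"delta_rot":[0,0,0],"claw":66},{"delta_pos":[0.009,0.0016,0],"delta_rot":[0,0,0],"claw":66},{"delta_pos":[0.012,0.0022,0],"delta_rot":[0,0,0],"claw":66},{"delta_pos":[0.015,0.0027,0],"delta_rot":[0,0,0],"claw":66},{"delta_pos":[0.018,0.0033,0],"delta_rot":[0,0,0],"claw":66},{"delta_pos":[0.021,0.0038,0],"delta_rot":[0,0,0],"claw":66},{"delta_pos":[0.024,0.0044,0],"delta_rot":[0,0,0],"claw":66}]'

```text
time: 15.0
eef_pos: [0.5012, -0.0017, -0.0026]
tcp_rot: [-0.059, 0.65, 0.068, 0.755]
contact_force: [-5.7, -1.4, 3.0]
opening: 0.772
```

Call:
play_rows --targets '[{"delta_pos":[0.003,0.0005,0],"delta_rot":[0,0,0],"claw":66},{"delta_pos":[0.006,0.0011,0],"delta_rot":[0,0,0],"claw":66},{"delta_pos":[0.009,0.0016,0],"delta_rot":[0,0,0],"claw":66},{"delta_pos":[0.012,0.0022,0],"delta_rot":[0,0,0],"claw":66},{"delta_pos":[0.015,0.0027,0],"delta_rot":[0,0,0],"claw":66},{"delta_pos":[0.018,0.0033,0],"delta_rot":[0,0,0],"claw":66},{"delta_pos":[0.021,0.0038,0],"delta_rot":[0,0,0],"claw":66},{"delta_pos":[0.024,0.0044,0],"delta_rot":[0,0,0],"claw":66}]'

```text
time: 15.67
eef_pos: [0.5245, 0.003, -0.0033]
tcp_rot: [-0.059, 0.651, 0.069, 0.754]
contact_force: [-5.8, -1.0, -0.9]
opening: 0.77
```

Call:
play_rows --targets '[{"delta_pos":[0.003,0.0005,0],"delta_rot":[0,0,0],"claw":66},{"delta_pos":[0.006,0.0011,0],"delta_rot":[0,0,0],"claw":66},{"delta_pos":[0.009,0.0016,0.0003],"delta_rot":[0,0,0],"claw":66},{"delta_pos":[0.012,0.0022,0.0006],"delta_rot":[0,0,0],"claw":66},{"delta_pos":[0.015,0.0027,0.001],"delta_rot":[0,0,0],"claw":66},{"delta_pos":[0.018,0.0033,0.0014],"delta_rot":[0,0,0],"claw":66},{"delta_pos":[0.021,0.0038,0.0018],"delta_rot":[0,0,0],"claw":66},{"delta_pos":[0.024,0.0044,0.0022],"delta_rot":[0,0,0],"claw":66}]'

```text
time: 16.33
eef_pos: [0.5487, 0.0075, -0.0011]
tcp_rot: [-0.059, 0.651, 0.069, 0.754]
contact_force: [-3.7, -0.8, -2.0]
opening: 0.777
```

Call:
play_rows --targets '[{"delta_pos":[0.003,0.0004,0.0002],"delta_rot":[0,0,0],"claw":66},{"delta_pos":[0.006,0.0009,0.0004],"delta_rot":[0,0,0],"claw":66},{"delta_pos":[0.009,0.0014,0.0007],"delta_rot":[0,0,0],"claw":66},{"delta_pos":[0.012,0.0019,0.001],"delta_rot":[0,0,0],"claw":66},{"delta_pos":[0.015,0.0025,0.0015],"delta_rot":[0,0,0],"claw":66},{"delta_pos":[0.018,0.003,0.002],"delta_rot":[0,0,0],"claw":66},{"delta_pos":[0.021,0.0035,0.0025],"delta_rot":[0,0,0],"claw":66},{"delta_pos":[0.024,0.004,0.003],"delta_rot":[0,0,0],"claw":66}]'

```text
time: 17.0
eef_pos: [0.5724, 0.0115, 0.0019]
tcp_rot: [-0.059, 0.651, 0.069, 0.753]
contact_force: [-7.1, -1.0, 2.2]
opening: 0.771
```

Call:
play_rows --targets '[{"delta_pos":[0.003,0.0005,0.0006],"delta_rot":[0,0,0],"claw":66},{"delta_pos":[0.006,0.001,0.0013],"delta_rot":[0,0,0],"claw":66},{"delta_pos":[0.009,0.0015,0.0022],"delta_rot":[0,0,0],"claw":66},{"delta_pos":[0.012,0.002,0.0032],"delta_rot":[0,0,0],"claw":66},{"delta_pos":[0.015,0.0026,0.0042],"delta_rot":[0,0,0],"claw":66},{"delta_pos":[0.018,0.0031,0.0053],"delta_rot":[0,0,0],"claw":66},{"delta_pos":[0.021,0.0037,0.0063],"delta_rot":[0,0,0],"claw":66},{"delta_pos":[0.024,0.0042,0.0073],"delta_rot":[0,0,0],"claw":66}]'

```text
time: 17.67
eef_pos: [0.5966, 0.0158, 0.0091]
tcp_rot: [-0.059, 0.651, 0.069, 0.753]
contact_force: [-2.5, -0.8, -1.3]
opening: 0.78
```

Call:
play_rows --targets '[{"delta_pos":[0.003,0.0005,0.001],"delta_rot":[0,0,0],"claw":66},{"delta_pos":[0.006,0.001,0.002],"delta_rot":[0,0,0],"claw":66},{"delta_pos":[0.009,0.0015,0.0031],"delta_rot":[0,0,0],"claw":66},{"delta_pos":[0.012,0.0021,0.0042],"delta_rot":[0,0,0],"claw":66},{"delta_pos":[0.015,0.0026,0.0052],"delta_rot":[0,0,0],"claw":66},{"delta_pos":[0.018,0.0032,0.0063],"delta_rot":[0,0,0],"claw":66},{"delta_pos":[0.02,0.0036,0.007],"delta_rot":[0,0,0],"claw":66},{"delta_pos":[0.022,0.004,0.0077],"delta_rot":[0,0,0],"claw":66}]'

```text
time: 18.33
eef_pos: [0.6189, 0.0199, 0.0169]
tcp_rot: [-0.059, 0.652, 0.069, 0.753]
contact_force: [-2.8, -0.3, -1.9]
opening: 0.767
```

```bash
cat > chk.py <<'E'
from h import *
import sys
s=ctrl.get_state();print(s["time"],s["eef_pos"].round(4),s["contact_force"].round(2))
t=ctrl.read_camera("top");d=ctrl.read_camera("side")
cv2.imwrite(sys.argv[1],np.hstack([cv2.resize(d[150:290,250:400],(400,373),interpolation=cv2.INTER_CUBIC),cv2.resize(t[120:260,230:380],(400,373),interpolation=cv2.INTER_CUBIC)]))
# crate front top edge: profile along centre line of ramp right of the brick, 45 mm right
n=np.array([.179,-.984])
g=cv2.cvtColor(t,cv2.COLOR_BGR2GRAY)
for off in(.045,-.045):
    o=[]
    for a in range(90,215,3):
        b=np.array([.5717,.0101])+a/1000*.984*np.array([.984,.179])+off*n
        z=a/1000*np.sin(.18)+.045
        u,v=proj("top",np.r_[b,z]);o.append(int(g[int(round(v)),int(round(u))]))
    print(off,o)
E
python3 chk.py pics/c1.png
```

```text
18.3333 [0.6189 0.0199 0.0169] [-2.78 -0.32 -1.93]
0.045 [68, 87, 131, 168, 170, 166, 167, 172, 172, 174, 179, 171, 170, 179, 179, 181, 171, 166, 152, 112, 109, 95, 75, 141, 165, 162, 165, 168, 167, 166, 170, 171, 107, 99, 101, 174, 210, 158, 165, 167, 166, 166]
-0.045 [68, 84, 84, 84, 85, 69, 48, 53, 65, 68, 73, 63, 75, 129, 171, 172, 162, 160, 162, 92, 132, 50, 51, 94, 161, 161, 164, 161, 158, 165, 166, 161, 128, 89, 136, 223, 204, 160, 163, 163, 162, 161]
```

Call:
play_rows --targets '[{"delta_pos":[0.002,0.0004,0.0007],"delta_rot":[0,0,0],"claw":66},{"delta_pos":[0.004,0.0007,0.0014],"delta_rot":[0,0,0],"claw":66},{"delta_pos":[0.006,0.0011,0.0021],"delta_rot":[0,0,0],"claw":66},{"delta_pos":[0.008,0.0014,0.0028],"delta_rot":[0,0,0],"claw":66},{"delta_pos":[0.01,0.0018,0.0035],"delta_rot":[0,0,0],"claw":66},{"delta_pos":[0.012,0.0021,0.0042],"delta_rot":[0,0,0],"claw":66}]'

```text
time: 18.93
eef_pos: [0.6315, 0.022, 0.0214]
tcp_rot: [-0.059, 0.651, 0.069, 0.754]
contact_force: [-3.2, -0.0, -2.5]
opening: 0.772
```

Call:
play_rows --targets '[{"delta_pos":[0.001,0.0002,0.0003],"delta_rot":[0,0,0],"claw":66},{"delta_pos":[0.002,0.0004,0.0005],"delta_rot":[0,0,0],"claw":66},{"delta_pos":[0.003,0.0005,0.0008],"delta_rot":[0,0,0],"claw":66},{"delta_pos":[0.004,0.0007,0.001],"delta_rot":[0,0,0],"claw":66}]'

```text
time: 19.27
eef_pos: [0.6355, 0.0227, 0.0223]
tcp_rot: [-0.059, 0.651, 0.069, 0.754]
contact_force: [-2.0, 0.3, -1.7]
opening: 0.772
```

```bash
python3 chk.py pics/c2.png
```

```text
19.2667 [0.6355 0.0227 0.0223] [-1.99  0.28 -1.74]
0.045 [88, 87, 86, 81, 81, 79, 79, 75, 108, 179, 172, 166, 168, 176, 170, 175, 178, 170, 176, 180, 181, 181, 167, 165, 153, 111, 117, 53, 89, 165, 163, 165, 107, 101, 101, 174, 212, 159, 166, 168, 168, 167]
-0.045 [64, 48, 43, 42, 36, 31, 68, 71, 79, 87, 83, 68, 56, 57, 46, 77, 76, 83, 81, 122, 158, 167, 166, 162, 159, 97, 134, 50, 103, 169, 164, 158, 129, 88, 138, 223, 206, 162, 164, 163, 162, 161]
```

The back wall is now about at the drop (79 mm up the ramp). I'll inch on in 1 mm steps at the ramp slope.

Call:
play_rows --targets '[{"delta_pos":[0.001,0.0002,0.0002],"delta_rot":[0,0,0],"claw":66},{"delta_pos":[0.002,0.0004,0.0004],"delta_rot":[0,0,0],"claw":66},{"delta_pos":[0.003,0.0005,0.0006],"delta_rot":[0,0,0],"claw":66},{"delta_pos":[0.003,0.0005,0.0006],"delta_rot":[0,0,0],"claw":66}]'

```text
time: 19.7
eef_pos: [0.639, 0.0232, 0.0232]
tcp_rot: [-0.059, 0.651, 0.069, 0.754]
contact_force: [-2.8, -1.1, -2.7]
opening: 0.771
```

```bash
python3 chk.py pics/c3.png
```

```text
19.7 [0.639  0.0232 0.0232] [-2.81 -1.11 -2.72]
0.045 [90, 89, 87, 83, 82, 81, 82, 81, 73, 72, 121, 177, 171, 168, 172, 176, 170, 177, 170, 170, 175, 180, 182, 172, 166, 165, 154, 100, 83, 79, 173, 166, 121, 99, 101, 176, 210, 159, 166, 169, 166, 167]
-0.045 [61, 53, 53, 50, 52, 44, 37, 53, 71, 70, 85, 85, 85, 83, 54, 51, 65, 67, 78, 72, 85, 126, 151, 165, 161, 163, 162, 114, 55, 100, 172, 166, 156, 87, 138, 224, 205, 160, 163, 163, 163, 162]
```

Call:
play_rows --targets '[{"delta_pos":[-0.002,-0.0004,-0.0004],"delta_rot":[0,0,0],"claw":66},{"delta_pos":[-0.006,-0.0011,-0.001],"delta_rot":[0,0,0],"claw":66},{"delta_pos":[-0.006,-0.0011,-0.001],"delta_rot":[0,0,0],"claw":66},{"delta_pos":[-0.006,-0.0011,-0.001],"delta_rot":[0,0,0],"claw":66}]'

```text
time: 20.13
eef_pos: [0.6336, 0.022, 0.0229]
tcp_rot: [-0.059, 0.65, 0.069, 0.755]
contact_force: [-0.0, 0.6, 0.4]
opening: 0.769
```

```bash
python3 chk.py pics/c4.png
python3 - <<'E'
from h import *
# diff of side/top crops before and after easing, stacked for one later look
a,b=[cv2.imread(f"pics/c{i}.png").astype(int) for i in(3,4)]
d=abs(a-b).max(2);print("side diff px",(d[:,:400]>40).sum(),"top",(d[:,400:]>40).sum())
E
```

```text
20.1333 [0.6336 0.022  0.0229] [-0.01  0.59  0.44]
0.045 [87, 84, 82, 79, 79, 78, 72, 75, 173, 166, 166, 167, 168, 167, 171, 175, 170, 176, 171, 169, 174, 180, 181, 172, 165, 166, 154, 98, 82, 84, 173, 165, 121, 100, 101, 175, 211, 159, 165, 167, 166, 167]
-0.045 [60, 37, 36, 36, 34, 41, 77, 86, 86, 84, 54, 49, 43, 45, 59, 81, 83, 77, 68, 183, 187, 179, 176, 172, 160, 162, 160, 114, 57, 120, 170, 165, 157, 87, 137, 224, 205, 161, 164, 164, 162, 162]
side diff px 2404 top 4396
```

Easing back didn't move the front edge. I'll withdraw the fingers completely so I can check properly with an overlaid model.

Call:
play_rows --targets '[{"delta_pos":[-0.02,-0.0036,0],"delta_rot":[0,0,0],"claw":66},{"delta_pos":[-0.04,-0.0072,0.01],"delta_rot":[0,0,0],"claw":66},{"delta_pos":[-0.06,-0.011,0.04],"delta_rot":[0,0,0],"claw":66},{"delta_pos":[-0.09,-0.016,0.07],"delta_rot":[0,0,0],"claw":66},{"delta_pos":[-0.12,-0.02,0.1],"delta_rot":[0,0,0],"claw":66},{"delta_pos":[-0.15,-0.02,0.12],"delta_rot":[0,0,0],"claw":66},{"delta_pos":[-0.15,-0.02,0.12],"delta_rot":[0,0,0],"claw":66},{"delta_pos":[-0.15,-0.02,0.12],"delta_rot":[0,0,0],"claw":66}]'

```text
time: 20.9
eef_pos: [0.4842, 0.0018, 0.1454]
tcp_rot: [-0.059, 0.648, 0.068, 0.756]
contact_force: [-0.8, 0.0, -1.5]
opening: 0.774
```

```bash
cat > fin.py <<'E'
from h import *
t=ctrl.read_camera("top");d=ctrl.read_camera("side")
cv2.imwrite("pics/ft.png",t);cv2.imwrite("pics/fs.png",d)
cr,sr=np.cos(.183),np.sin(.183);ct,st=np.cos(.18),np.sin(.18)
X=np.array([ct*cr,ct*sr,st]);Y=np.array([-sr,cr,0]);Z=np.cross(X,Y);O=np.array([.5715,.0101,0])
def crate(x,pitch,h,yo=0.0):  # pitch nose-down
    c,s=np.cos(pitch),np.sin(pitch)
    return lambda a,b,e:O+X*(x+a*c+e*s)+Y*(yo+b)+Z*(h-a*s+e*c)
def draw(im,cam,f,col,k,o):
    pts=[f(a,b,e) for e in(0,.045) for a,b in((-.055,-.075),(.055,-.075),(.055,.075),(-.055,.075))]
    q=[tuple(int(round(w)) for w in (proj(cam,p)-o+.5)*k) for p in pts]
    for i in range(4):
        for a,b in((i,(i+1)%4),(4+i,4+(i+1)%4),(i,4+i)):cv2.line(im,q[a],q[b],col,1,cv2.LINE_AA)
if __name__=="__main__":
    k=4.2
    so,to=np.array([275,155]),np.array([235,115])
    A=cv2.resize(d[155:295,275:370],None,fx=k,fy=k,interpolation=cv2.INTER_CUBIC)
    B=cv2.resize(t[115:255,235:330],None,fx=k,fy=k,interpolation=cv2.INTER_CUBIC)
    for im,c,o in((A,"side",so),(B,"top",to)):
        draw(im,c,crate(.138,0,0),(0,0,255),k,o)
        draw(im,c,crate(.1335,.08,.0045),(255,0,0),k,o)
    cv2.imwrite("pics/fin.png",np.hstack([A,B]))
E
python3 fin.py
```

```text
(no output)
```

View pics/fin.png

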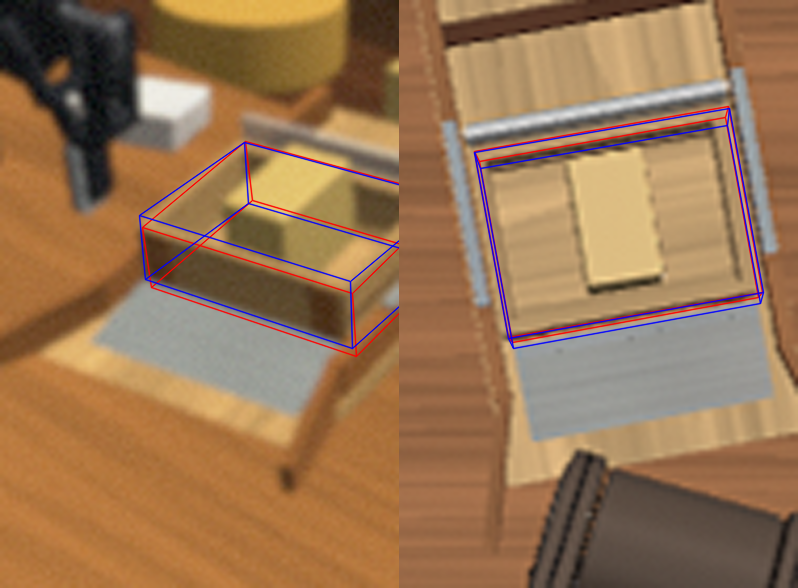

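The final overlay (picture 12): on the left (side view), the back rim at about (145,228)–(350,292) follows the red "dropped" outline rather than the blue "on the lip" one, and the brick stands inside. I'll check this numerically.

Run:
```python
from fin import *
g=cv2.GaussianBlur(cv2.cvtColor(d,cv2.COLOR_BGR2GRAY),(3,3),0).astype(float)
gt=cv2.GaussianBlur(cv2.cvtColor(t,cv2.COLOR_BGR2GRAY),(3,3),0).astype(float)
from scipy.ndimage import map_coordinates as mc
gr={"side":np.hypot(cv2.Sobel(g,-1,1,0),cv2.Sobel(g,-1,0,1)),"top":np.hypot(cv2.Sobel(gt,-1,1,0),cv2.Sobel(gt,-1,0,1))}
def sc(f,cam,edges):
    v=[]
    for a,b in edges:
        q=np.array([proj(cam,f(*(np.array(a)+(np.array(b)-a)*w))) for w in np.linspace(.06,.94,60)])
        v.append(mc(gr[cam],[q[:,1],q[:,0]],order=1).mean())
    return np.mean(v)
h=.045
S=[((-.055,-.075,h),(-.055,.075,h)),((-.055,-.075,0),(-.055,.075,0)),((-.047,-.067,h),(-.047,.067,h))]
T=[((-.055,-.075,h),(-.055,.075,h)),((.055,-.075,h),(.055,.075,h)),((.047,-.067,h),(.047,.067,h))]
for n,p,hh in(("flat",0,0),("lip",.08,.0045)):
    r=[(sc(crate(x,p,hh,y),"side",S)+sc(crate(x,p,hh,y),"top",T),sc(crate(x,p,hh,y),"side",S),sc(crate(x,p,hh,y),"top",T),x,y) for x in np.arange(.124,.150,.001) for y in np.arange(-.004,.0045,.002)]
    r.sort(reverse=True);print(n,np.round(r[:3],3).tolist())
# free fit of back and front heights from the side picture
for x in(.134,.136,.138,.140):
    print(x,[ (round(hb*1000),round(sc(crate(x,hb/.11,hb/2,0),"side",S)),round(sc(crate(x,hb/.11,hb/2,0),"top",T))) for hb in np.arange(-.003,.0121,.0015)])
```

```text
Traceback (most recent call last):
  File "h.py", line 8, in proj
    c=ctrl.calibration(cam);q=np.array(c["camera_from_world"])@np.r_[p,1]
ValueError: time passes only in moves, steps and waits
```

```bash
python3 - <<'E'
s=open('h.py').read().replace('c=ctrl.calibration(cam)','c=cal(cam)').replace('def ray','import functools\ncal=functools.lru_cache(None)(lambda n:ctrl.calibration(n))\ndef ray',1)
open('h.py','w').write(s)
f=open('fin.py').read().replace('t=ctrl.read_camera("top");d=ctrl.read_camera("side")','t=cv2.imread("pics/ft.png");d=cv2.imread("pics/fs.png")').replace('cv2.imwrite("pics/ft.png",t);cv2.imwrite("pics/fs.png",d)\n','')
open('fin.py','w').write(f)
E
cat > fit.py <<'E'
from fin import *
from scipy.ndimage import map_coordinates as mc
def gm(im):
    g=cv2.GaussianBlur(cv2.cvtColor(im,cv2.COLOR_BGR2GRAY),(3,3),0).astype(float)
    return np.hypot(cv2.Sobel(g,-1,1,0),cv2.Sobel(g,-1,0,1))
gr={"side":gm(d),"top":gm(t)}
def sc(f,cam,edges):
    v=[]
    for a,b in edges:
        q=np.array([proj(cam,f(*(np.array(a)+(np.array(b)-a)*w))) for w in np.linspace(.06,.94,25)])
        v.append(mc(gr[cam],[q[:,1],q[:,0]],order=1).mean())
    return np.mean(v)
h=.045
S=[((-.055,-.075,h),(-.055,.075,h)),((-.055,-.075,0),(-.055,.075,0)),((-.047,-.067,h),(-.047,.067,h))]
T=[((-.055,-.075,h),(-.055,.075,h)),((.055,-.075,h),(.055,.075,h)),((.047,-.067,h),(.047,.067,h))]
for hb in np.arange(-.003,.0121,.0015):
    r=max((sc(f,"side",S)+sc(f,"top",T),sc(f,"side",S),sc(f,"top",T),x,y) for x in np.arange(.128,.147,.001) for y in(-.003,-.001,.001,.003) for f in[crate(x,hb/.11,hb/2,y)])
    print("back edge up %.1f mm"%(hb*1000),np.round(r,3))
E
python3 fit.py
```

```text
back edge up -3.0 mm [3.14124e+02 1.22033e+02 1.92090e+02 1.41000e-01 3.00000e-03]
back edge up -1.5 mm [3.11355e+02 1.21406e+02 1.89949e+02 1.40000e-01 3.00000e-03]
back edge up 0.0 mm [3.08729e+02 1.16051e+02 1.92677e+02 1.40000e-01 3.00000e-03]
back edge up 1.5 mm [3.04361e+02 1.10056e+02 1.94305e+02 1.39000e-01 3.00000e-03]
back edge up 3.0 mm [2.99103e+02 1.08039e+02 1.91063e+02 1.39000e-01 3.00000e-03]
back edge up 4.5 mm [3.05197e+02 1.08908e+02 1.96289e+02 1.38000e-01 3.00000e-03]
back edge up 6.0 mm [3.06651e+02 1.09726e+02 1.96925e+02 1.37000e-01 3.00000e-03]
back edge up 7.5 mm [3.01078e+02 1.09229e+02 1.91848e+02 1.36000e-01 3.00000e-03]
back edge up 9.0 mm [2.99835e+02 1.00043e+02 1.99792e+02 1.36000e-01 3.00000e-03]
back edge up 10.5 mm [2.97922e+02 9.53750e+01 2.02546e+02 1.28000e-01 3.00000e-03]
back edge up 12.0 mm [3.08430e+02 1.05213e+02 2.03217e+02 1.28000e-01 3.00000e-03]
```

The fit leans towards flat but isn't decisive. A cleaner test: if the crate has dropped, the lip's steel must be visible right up to its drop edge, as in the first picture.

Run:
```python
from fin import *
from scipy.ndimage import map_coordinates as mc
for cam,A,B in(("top","pics/top0.png","pics/ft.png"),("side","pics/side0.png","pics/fs.png")):
    sat=[cv2.cvtColor(cv2.imread(f),cv2.COLOR_BGR2HSV)[...,1].astype(float) for f in(A,B)]
    out=[]
    for s in sat:
        pr=[]
        for a in np.arange(.064,.100,.002):
            q=np.array([proj(cam,O+X*a+Y*b+Z*.009*min(1,(a-.023)/.056)) for b in np.linspace(-.045,.05,20)])
            pr.append(int(mc(s,[q[:,1],q[:,0]],order=1).mean()))
        out.append(pr)
    print(cam,list(range(64,100,2)));print(out[0]);print(out[1])
```

```text
top [64, 66, 68, 70, 72, 74, 76, 78, 80, 82, 84, 86, 88, 90, 92, 94, 96, 98]
[5, 6, 6, 5, 4, 5, 6, 6, 38, 98, 112, 107, 106, 106, 106, 106, 106, 106]
[6, 6, 6, 5, 4, 5, 5, 6, 37, 98, 117, 112, 107, 106, 106, 106, 106, 106]
side [64, 66, 68, 70, 72, 74, 76, 78, 80, 82, 84, 86, 88, 90, 92, 94, 96, 98]
[10, 10, 9, 10, 14, 27, 50, 79, 102, 117, 126, 130, 131, 131, 131, 131, 131, 131]
[9, 9, 9, 9, 10, 13, 20, 36, 59, 84, 108, 124, 131, 134, 134, 133, 134, 135]
```

Three checks now agree that the crate dropped:
- **Lip:** the steel is fully visible up to the drop edge.
- **Position:** the fit puts the crate's back edge at about 85 mm, past the drop at 79 mm.
- **Pitch:** the visible band of the front wall's inner face narrowed by about 3 mm at the drop, which matches losing the 0.08 rad pitch.

I'll hand in.

```bash
python3 -c "
from h import *
s=ctrl.get_state();print(s['time'],s['contact_force'].round(2));print(ctrl.sign_off())"
```

```text
21.1 [-0.06  1.75  0.07]
the job is handed in; nothing more can be done
None
```

I set the cheese brick in the crate at the foot of the ramp. I then pushed the crate up the ramp with the open fingers, straightening its line on the way, until the back edge dropped behind the lip. I eased back, withdrew the arm and handed in at 21.1 s. No verdict was reported.

- **Push force:** the wrist readings, taken at the end of each move, were about 2 to 8 N, so well under the 22 N limit when sampled.
- **First grasp missed:** the fingertips stood about 38 mm higher than the reported tool position implied. I corrected this from the side camera, and the brick did not visibly move.
- **Checks that agree:**
  - The brick stands in the crate.
  - The lip's steel is visible right up to its drop edge, about 79 mm up the ramp.
  - The crate's origin is about 138 to 140 mm up the ramp, a few mm short of the guard.
  - The crate's forward pitch disappeared at the drop.
- **Weaker check:** an edge-based fit of the crate's height only slightly favoured "flat" over "on the lip". "Flat" therefore rests mainly on the other checks.
- **Not measured again:** I did not re-measure where the other goods stand. The arm was never seen to touch them.

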